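# Measure a support block with the bridge gauge

### The job

Measure the height of the short, thick wooden block on the cutting mat (not the thin flat strip or the round rod beside it). Pick up the bridge gauge by its black grip and lower it, without dropping it, over the middle of the block, square across it with one leg on each side, until both legs stand on the mat and the sprung foot rests on the block's top; then let go and leave the gauge standing there. Do not push the block out of place.

Things in the scene. Friction and masses are not known exactly. Their poses are not given: they have to be found in the camera images.
- gauge_grip (a point): centre of the gauge's black grip, an upright plate 18 mm thick (along the gauge's x), 50 mm long (along y), 42 mm high, on top of the bridge's middle. z is up. It is 114 mm above the leg bottoms; the grip spans 93 to 135 mm above them. The sprung foot hangs straight below it. Standing on the mat (top at z = 0.003) it is at z = 0.117.
- gauge: the loose aluminium bridge gauge, about 0.45 kg; origin midway between the legs at their bottoms, axes as the grip's. A beam 28 mm along x, 120 mm along y, 75 to 93 mm up, joins two plate legs (50 mm along x, 10 mm thick) at its y ends, 100 mm clear between them. Either way round is equally good. Starts standing on the mat.
- gauge_foot (a joint): the reading, in m: a steel disc foot 20 mm across slides up along the gauge's z. 0 = fully down, level with the leg bottoms; up to 0.05 as it is pushed up. With the legs on the mat it reads the height of what is under it. Light spring: about 0.5 N at 0, 1.4 N at 0.036, less than the gauge's weight.
- block_center (a point): centre (half-way up) of the plain wooden block to measure: 110 mm long (its x), 44 mm wide (its y), 36 mm high, about 0.13 kg, loose on the mat. A thin flat strip (180 x 32 x 8 mm) and a round rod (26 mm thick, 160 mm long), also wood, lie in the other places. All on the mat but the gauge is under 50 mm high.
Not all that is in view belongs to the job. Of the things like the gauge, leave any that is blue or green; of the rest the larger one is meant.

How it is judged:
By the outcome, as a careful person would: the job done as asked, in the order asked, and still so for the second after the job is handed in, with the robot touching nothing.
It also fails if it takes over 35 s, if anything falls off the work surface, if the arm or the gripper's body presses on something with over 40 N, if the wrist force passes 120 N, or if a joint passes its speed limit or range.

### The arm

A 6-joint arm with a two-finger parallel gripper is mounted at the origin on the work surface. World frame = base frame: x ahead of the robot, y to its left, z up, the work surface at z = 0. Lengths are in m, angles in rad, forces in N, time in s.
With the tool pointing down it reaches from about 0.35 to 0.775 m from the base axis. Payload 7.3 kg.
Tool frame: the origin (TCP) lies midway between the tips of the shut fingers; the grasp point (between the pads) lies robot.grasp_offset behind it (robot.grasp_offset is the distance from the TCP to the grasp point, in m); z points along the fingers, x is the direction in which the jaws open and shut, and the axes are right-handed (so a half turn about z gives the same grasp; the last joint's range is limited). The gripper opens to 92 mm and grips with 3 to 60 N. Pads are 19 mm wide; open, the fingers measure 130 mm over their backs; the gripper's body (75 mm by 190 mm) begins 47 mm behind the grasp point.
Start: joints at [-1.465, 0.342, 1.524, -0, 1.275, -0.146], TCP at [0.131, -0.508, 0.227] pointing down, gripper open.
Joint ranges: [-2.53, 2.53], [-0.77, 2.02], [0.04, 2.7], [-1, 4.14], [0.28, 2.66], [-3.11, 3.11]. Speed limits (rad/s): [2.57, 2.57, 3.14, 3.14, 3.14, 3.14].

### API

Orientations are given as [roll, pitch, yaw] about the fixed x, y, z axes, in that order (R = Rz(yaw) Ry(pitch) Rx(roll)).
In Python, from cell import robot gives the robot as it stands. The module is installed in compiled form; this text tells all that it offers.
- The arm moves only by the tool move_arm, never from a script. Its argument "increments" is a list of rows, each a list of 7 numbers: the finger opening in mm, from 0 to 91.8, then the shift along the tool's x, y, z in mm, then the turn, a rotation vector about the tool's x, y, z in rad. A call has 1 to 12 rows; each row shifts and turns the pose as measured when the row begins, along the tool's axes as they then stand; what a row does not reach is not made up. A row lasts 1/8 s, in which the tool goes at most 62.5 mm and 10.7 degrees, less where a joint would pass 70% of its speed; a pose out of reach is approached as far as the arm can. A call is refused whole if a number of a shift passes 62.5 or a number of a turn 0.188, either way. A call with a gripper value outside its range is refused whole. The fingers move at their own pace and stop on an object; "newtons" is the grip in N (left out, the last holds). Time passes only in rows, so rows that do not move let the fingers close. It gives the time, the measured TCP pose, the force and the opening at its end, in the units of the state.
- robot.observe(): the state, without advancing time (a new reading comes with each control period).
- robot.read_camera(name): name is "scene" or "top" or "wrist"; returns a dict with "img" (480x640x3 uint8, red, green, blue), "fx", "fy", "cx", "cy" (pixels), "T" (4x4, takes a point from camera to world coordinates). Camera axes: x right, y down, z forward; pixel columns grow to the right and rows downward; lengths in m; the calibration is good to about 2 mm. A picture is of the moment at which its call begins. There is no depth.
- robot.hand_in(): hands the job in, once; it reports no verdict.
Trained networks look in the newest picture that a camera, given by its name, has taken for a name from the list of things; names that differ only in an ending like _2 or _b are one class to them, and where a whole thing is asked for, a point or a joint stands for the part that bears it (a point fixed in the world has none). Each returns a list of dicts, best first, with "conf" (0 to 1); they miss things now and then, are a little off and sometimes report something else, mostly with a low value. They report only what shows in the picture. A call takes as long as a camera call. They do not tell look-alikes from the thing itself.
- robot.look_for(thing, camera): "rect" ([left, top, width, height] in pixels, round what is visible of it).
The state is a dict: "time": time; "qpos": joint angles; "qvel": joint speeds; "joint_efforts": joint torques, N m; "tool_pos": TCP position; "tool_rot": TCP orientation; "contact_force": force on the tool from outside, world axes, zero at the start; "torque": the same for the moment, N m; "opening": finger opening in m.
Only numpy, scipy, OpenCV 4.12 (cv2) and the standard library are available. Lean on these libraries where they do the work, as an engineer would, in place of code of your own. Each camera call takes 0.05 s, during which the arm holds its last target.

## Working session

There is one attempt and no reset: what is moved stays moved. The work goes in short steps, Python scripts to look and compute and a tool call to move; the robot and the scene stay as the last step left them, time stands still between calls to the robot, and variables do not carry over. Pictures are saved under pics/ and viewed, and the job is handed in when it is done.

Besides the shell and the picture viewer there is one more tool, called after ">>>" as a command line: name --pt "numbers of a row" for each row, then --argument value for the rest. move_arm: Moves the arm, as the interface text tells. Its arguments: {"type":"object","properties":{"increments":{"type":"array"},"newtons":{"type":"number"}},"required":["increments"]}

```bash
mkdir -p pics; python3 - <<'E'
from cell import robot
import cv2
o=robot.observe()
for k,v in o.items(): print(k,v)
try: print(robot.grasp_offset)
except Exception as e: print(e)
for c in ["scene","top"]:
    r=robot.read_camera(c); cv2.imwrite(f"pics/{c}0.png",r["img"][:,:,::-1])
    print(c,r["fx"],r["fy"],r["cx"],r["cy"],r["T"].round(4).tolist() if hasattr(r["T"],'round') else r["T"])
    for t in ["gauge_grip","gauge","gauge_foot","block_center"]:
        print(t,[(d["conf"],d["rect"]) for d in robot.look_for(t,c)])
E
```

```text
time 0.0
qpos [-1.46501901e+00  3.42751721e-01  1.52499946e+00  2.06514478e-06
  1.27538333e+00 -1.45982965e-01]
qvel [-7.82949340e-04  8.41632987e-04 -6.70405253e-04 -6.92997170e-05
  1.91532387e-03 -7.45725820e-04]
joint_efforts [-1.29796455e-03 -4.31247103e+01 -2.44223410e+01  7.15252245e-02
  5.58954547e-02 -1.22830161e-04]
tool_pos [ 0.13077105 -0.50804531  0.22603603]
tool_rot [-3.14136641e+00  1.52516998e-03 -1.31903647e+00]
contact_force [-0.04577301 -0.13742266 -0.38016916]
torque [ 0.0277814   0.008412   -0.00314305]
opening 0.09193323061751812
0.0188
scene 555.27508732388 555.27508732388 323.42949100453507 245.60798777820875 [[0.4494, 0.7073, -0.5456, 1.1671], [0.8932, -0.344, 0.2897, -0.2812], [0.0172, -0.6175, -0.7864, 1.1458], [0.0, 0.0, 0.0, 1.0]]
gauge_grip [(0.95, [323.7, 178.6, 20.1, 40.2]), (0.87, [286.0, 240.8, 55.5, 52.6]), (0.74, [366.0, 136.8, 49.9, 47.6]), (0.55, [155.1, 231.8, 36.0, 45.5])]
gauge [(0.75, [366.6, 139.8, 45.4, 43.9]), (0.69, [157.3, 230.6, 30.5, 45.1]), (0.69, [326.7, 178.7, 19.9, 39.0]), (0.56, [289.4, 241.7, 53.4, 54.7])]
gauge_foot [(0.58, [172.4, 254.2, 6.7, 11.4]), (0.44, [311.2, 264.4, 19.4, 17.7]), (0.4, [386.6, 163.2, 4.2, 12.1])]
block_center [(0.94, [382.1, 287.5, 46.1, 48.0])]
top 624.9791172329126 624.9791172329126 313.718780944633 234.0438197903157 [[0.0094, -0.9766, 0.2149, 0.1083], [-1.0, -0.0099, -0.0014, 0.0976], [0.0035, -0.2149, -0.9766, 1.5813], [0.0, 0.0, 0.0, 1.0]]
gauge_grip [(0.94, [153.4, 296.7, 53.4, 50.3]), (0.78, [297.7, 214.1, 51.4, 29.8]), (0.78, [240.5, 291.2, 34.0, 36.4])]
gauge [(0.78, [150.6, 297.5, 57.6, 50.3]), (0.77, [296.6, 211.8, 50.8, 37.1]), (0.63, [241.3, 294.8, 32.1, 36.4])]
gauge_foot []
block_center [(0.56, [261.1, 137.8, 19.3, 45.1])]
```

View pics/scene0.png

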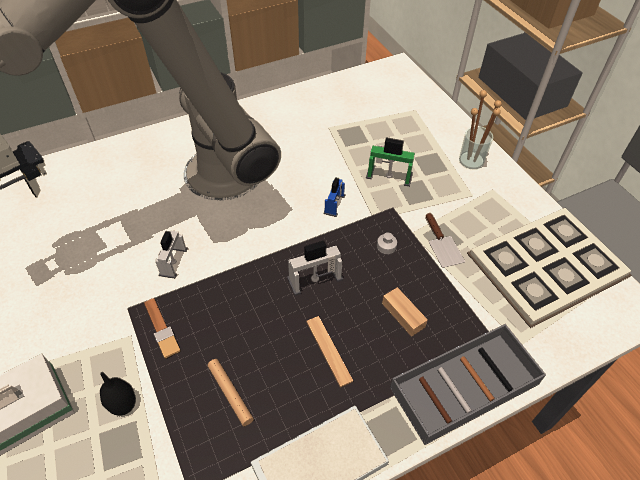

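View pics/top0.png

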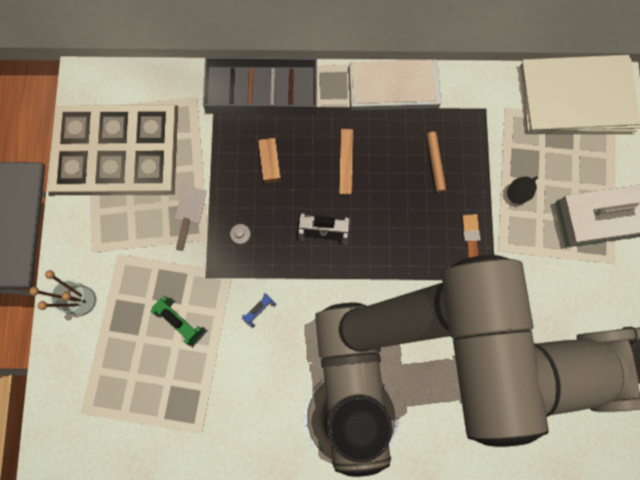

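```bash
python3 - <<'E'
import cv2
a=cv2.imread("pics/scene0.png")[120:360,120:440]; cv2.imwrite("pics/scene0c.png",cv2.resize(a,(800,600),interpolation=cv2.INTER_CUBIC))
a=cv2.imread("pics/top0.png")[120:360,120:440]; cv2.imwrite("pics/top0c.png",cv2.resize(a,(800,600),interpolation=cv2.INTER_CUBIC))
E
```

```text
(no output)
```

View pics/scene0c.png

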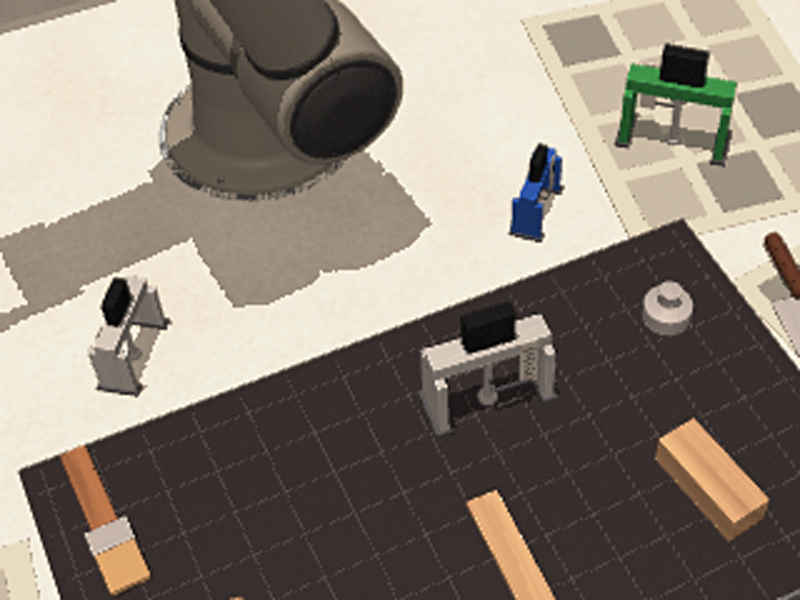

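View pics/top0c.png

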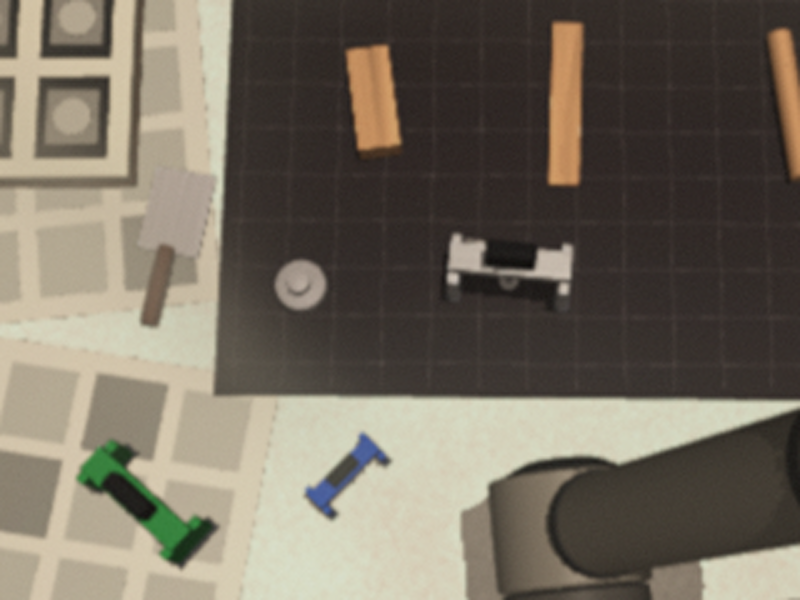

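The top view shows the large silver gauge on the mat at about (323,227) and the block at about (269,160).

Gauge look-alikes in the scene view:
- Silver on the mat at (315,267): the larger one, so this is my choice.
- Small silver off the mat at (172,253).
- Blue at (335,198).
- Green at (391,160).

The close crop confirms the one at (315,267) is silver and the largest. For the block, the short thick one at scene (405,312) is the one to measure. The strip is at (330,351) and the rod at (230,391).

```bash
cat > h.py <<'E'
import numpy as np,cv2
from cell import robot
def plane(r,uv,z):
    uv=np.atleast_2d(np.float64(uv)); T=np.array(r["T"])
    d=np.c_[(uv[:,0]-r["cx"])/r["fx"],(uv[:,1]-r["cy"])/r["fy"],np.ones(len(uv))]@T[:3,:3].T
    s=(z-T[2,3])/d[:,2]; return T[:3,3]+d*s[:,None]
def proj(r,p):
    T=np.array(r["T"]); c=(np.atleast_2d(p)-T[:3,3])@T[:3,:3]
    return np.c_[r["fx"]*c[:,0]/c[:,2]+r["cx"],r["fy"]*c[:,1]/c[:,2]+r["cy"]]
def box(c,yaw,l,w,z):
    R=np.array([[np.cos(yaw),-np.sin(yaw)],[np.sin(yaw),np.cos(yaw)]])
    q=np.array([[1,1],[1,-1],[-1,-1],[-1,1]])*[l/2,w/2]
    return np.c_[q@R.T+c,np.full(4,z)]
def draw(r,img,pts,col,s):
    cv2.polylines(img,[np.int32(np.round(((proj(r,pts)+.5)*s)*16))],True,col,1,cv2.LINE_AA,4)
def rect(r,mask,z):
    n,l,st,_=cv2.connectedComponentsWithStats(mask.astype(np.uint8))
    k=1+np.argmax(st[1:,4]); c,_=cv2.findContours((l==k).astype(np.uint8),cv2.RETR_EXTERNAL,cv2.CHAIN_APPROX_NONE)
    P=plane(r,c[0][:,0],z)[:,:2]
    m=cv2.minAreaRect((P*1000).astype(np.float32)); return m,st[k]
E
python3 - <<'E'
from h import *
for c,bb,gb in [("top",(250,130,290,190),(305,205,345,235)),("scene",(375,280,435,342),(298,235,332,268))]:
    r=robot.read_camera(c); im=r["img"].astype(int)
    for nm,b,z in [("block",bb,.039),("grip",gb,.138)]:
        s=im[b[1]:b[3],b[0]:b[2]]; 
        m=np.zeros((480,640),bool)
        if nm=="block":
            v=s[...,0]-s[...,2]; ma=v>50
            print(np.percentile(s[...,0][ma],[5,25,50,75,95]))
            if c=="top": ma&=s[...,0]>170
        else: ma=s.max(2)<30
        m[b[1]:b[3],b[0]:b[2]]=ma
        print(c,nm,rect(r,m,z))
    big=cv2.resize(r["img"][:,:,::-1][bb[1]:bb[3],bb[0]:bb[2]],None,fx=8,fy=8,interpolation=cv2.INTER_NEAREST)
    cv2.imwrite(f"pics/{c}_b.png",big)
    big=cv2.resize(r["img"][:,:,::-1][gb[1]-5:gb[3]+30,gb[0]-15:gb[2]+20],None,fx=8,fy=8,interpolation=cv2.INTER_NEAREST)
    cv2.imwrite(f"pics/{c}_g.png",big)
E
```

```text
[133.5 180.  193.  196.  204. ]
top block (((647.6024780273438, 213.61329650878906), (105.86743927001953, 40.47157669067383), 8.333348274230957), array([259, 139,  21,  40, 596], dtype=int32))
top grip (((451.79290771484375, 72.51991271972656), (41.0920524597168, 10.925530433654785), 84.71818542480469), array([315, 221,  18,   6,  72], dtype=int32))
[115. 128. 223. 228. 238.]
scene block (((652.42431640625, 208.48326110839844), (120.4461669921875, 58.95978927612305), 8.223339080810547), array([ 382,  287,   46,   49, 1081], dtype=int32))
scene grip (((472.7145080566406, 66.43830871582031), (56.209659576416016, 41.17841339111328), 84.54122161865234), array([304, 241,  22,  20, 269], dtype=int32))
```

```bash
cat >> h.py <<'E'
from scipy.spatial.transform import Rotation as Ro
def plan(goal,yaw,n,op,via=None):
    o=robot.observe(); p=np.array(o["tool_pos"]); R=Ro.from_euler('xyz',o["tool_rot"])
    G=Ro.from_euler('xyz',[np.pi,0,yaw])
    pts=[p]+([np.array(via)] if via is not None else [])+[np.array(goal)]
    L=np.r_[0,np.cumsum([np.linalg.norm(b-a) for a,b in zip(pts,pts[1:])])]
    w=(R.inv()*G).as_rotvec()
    P=np.array([[np.interp(L[-1]*k/n,L,[q[i] for q in pts]) for i in range(3)] for k in range(n+1)])
    rows=[]
    for k in range(n):
        Rk=R*Ro.from_rotvec(w*k/n)
        s=Rk.inv().apply(P[k+1]-P[k])*1000
        rows.append([op]+[round(float(x),1) for x in s]+[round(float(x),4) for x in w/n])
    print(str(rows).replace("],","],\n"))
E
python3 - <<'E'
from h import *
r=robot.read_camera("wrist"); o=robot.observe()
R=Ro.from_euler('xyz',o["tool_rot"]).as_matrix(); T=np.array(r["T"])
print((R.T@(T[:3,3]-o["tool_pos"])).round(3),(R.T@T[:3,:3]).round(2),r["fx"])
plan([.42,.07,.27],-.09,12,91.8,[.36,-.25,.25])
E
```

```text
[-0.    -0.081 -0.158] [[ 1.   -0.   -0.  ]
 [ 0.    0.95  0.3 ]
 [ 0.   -0.3   0.95]] 347.7551558490212
[[91.8, -31.3, -46.3, -3.8, 0.0, -0.0, -0.1024],
 [91.8, -26.4, -49.3, -3.8, 0.0, -0.0, -0.1024],
 [91.8, -21.2, -51.7, -3.8, 0.0, -0.0, -0.1024],
 [91.8, -15.8, -53.6, -3.8, 0.0, -0.0, -0.1024],
 [91.8, -10.2, -55.0, -3.8, 0.0, -0.0, -0.1024],
 [91.8, -4.6, -55.7, -3.8, 0.0, -0.0, -0.1024],
 [91.8, -22.6, -49.9, -3.5, 0.0, -0.0, -0.1024],
 [91.8, -22.6, -51.1, -3.4, 0.0, -0.0, -0.1024],
 [91.8, -17.3, -53.2, -3.4, 0.0, -0.0, -0.1024],
 [91.8, -11.8, -54.7, -3.4, 0.0, -0.0, -0.1024],
 [91.8, -6.1, -55.6, -3.4, 0.0, -0.0, -0.1024],
 [91.8, -0.4, -55.9, -3.4, 0.0, -0.0, -0.1024]]
```

View pics/top_g.png

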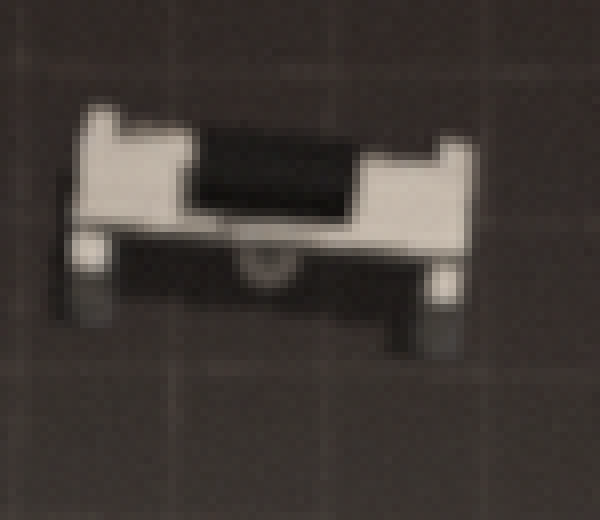

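The top crop shows the silver gauge: beam ends at about (300,225) and (347,228), and the grip at about (324,224).

>>> move_arm --pt "91.8 -31 -46 -4 0 0 -0.102" --pt "91.8 -26 -49 -4 0 0 -0.102" --pt "91.8 -21 -52 -4 0 0 -0.102" --pt "91.8 -16 -54 -4 0 0 -0.102" --pt "91.8 -10 -55 -4 0 0 -0.102" --pt "91.8 -5 -56 -4 0 0 -0.102" --pt "91.8 -23 -50 -4 0 0 -0.102" --pt "91.8 -23 -51 -3 0 0 -0.102" --pt "91.8 -17 -53 -3 0 0 -0.102" --pt "91.8 -12 -55 -3 0 0 -0.102" --pt "91.8 -6 -56 -3 0 0 -0.102" --pt "91.8 0 -56 -3 0 0 -0.102"

```text
time: 2.15
tool_pos: [0.4203, 0.0873, 0.2714]
tool_rot: [3.139, -0.008, -0.063]
contact_force: [0.8, -0.2, 0.8]
opening: 0.0917
```

```bash
python3 - <<'E'
from h import *
r=robot.read_camera("wrist"); o=robot.observe(); print(o["time"],o["tool_pos"],o["tool_rot"])
for t in ["gauge_grip","gauge","block_center"]: print(t,[(d["conf"],d["rect"]) for d in robot.look_for(t,"wrist")])
cv2.imwrite("pics/w1.png",r["img"][:,:,::-1])
E
```

```text
2.2 [0.42063391 0.09345311 0.27172528] [-3.14005666 -0.00828635 -0.05475759]
gauge_grip [(0.81, [327.1, 152.1, 59.2, 130.3]), (0.77, [187.7, 381.0, 18.7, 23.0]), (0.58, [98.1, 31.1, 107.4, 83.9])]
gauge [(0.96, [98.9, 26.3, 105.7, 94.6]), (0.86, [328.2, 156.1, 60.5, 125.8]), (0.45, [188.8, 383.1, 21.3, 22.2])]
block_center [(0.74, [465.0, 29.6, 123.4, 75.8])]
```

View pics/w1.png

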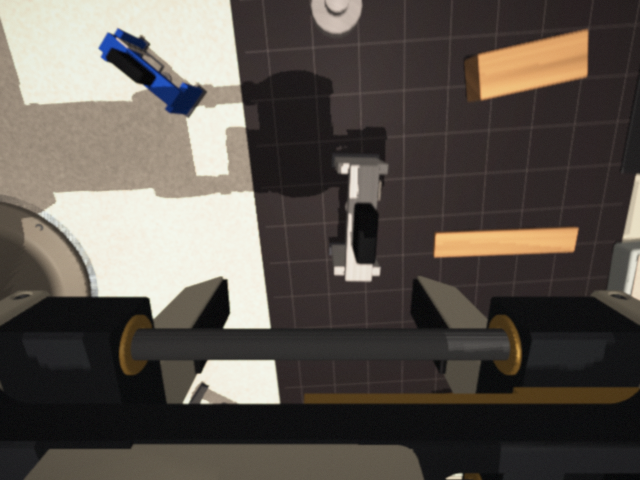

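The wrist view shows the gauge at about (362,218), the block at (527,65), the strip at (505,242) and the blue look-alike at (150,72).

```bash
python3 - <<'E'
from h import *
r=robot.read_camera("wrist"); o=robot.observe(); print(o["time"],o["tool_pos"],o["tool_rot"],np.abs(o["qvel"]).max())
np.save("w2.npy",dict(r),allow_pickle=True)
im=r["img"][:,:,::-1]; x0,y0=320,140
cv2.imwrite("pics/w2c.png",cv2.resize(im[y0:y0+150,x0:x0+100],None,fx=4,fy=4,interpolation=cv2.INTER_NEAREST))
cv2.imwrite("pics/w2b.png",cv2.resize(im[10:120,450:610],None,fx=5,fy=5,interpolation=cv2.INTER_NEAREST))
E
```

```text
2.4 [0.42004503 0.08533011 0.27086734] [ 3.13819019 -0.00628218 -0.06635094] 0.03774699240179201
```

View pics/w2c.png

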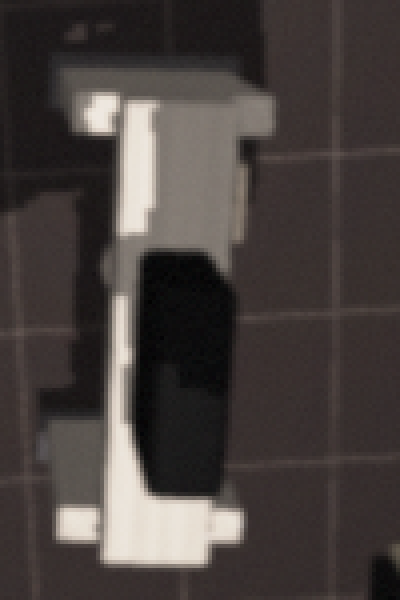

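View pics/w2b.png

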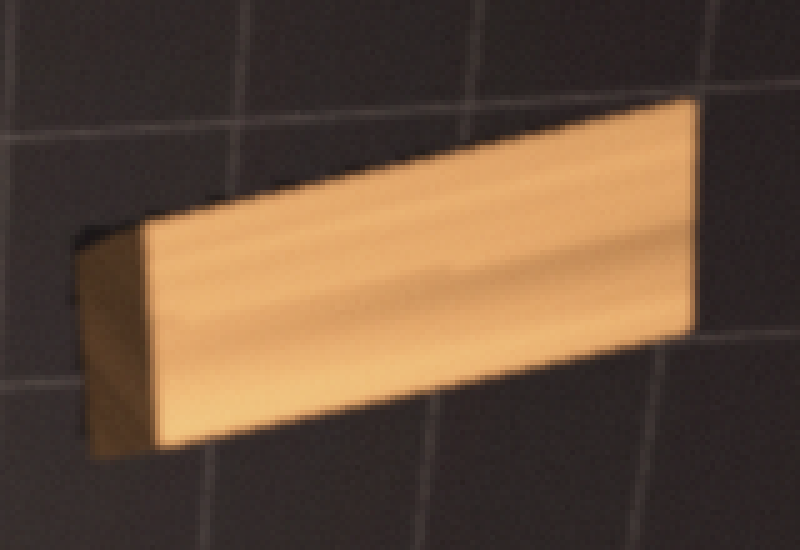

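```bash
python3 - <<'E'
from h import *
r=np.load("w2.npy",allow_pickle=True).item()
def fit(c,z,lab):
    P=plane(r,c,z)[:,:2]; m=P.mean(0)
    e=[np.linalg.norm(P[i]-P[(i+1)%4]) for i in range(4)]
    print(lab,m.round(4),np.round(e,4),[round(float(np.degrees(np.arctan2(*(P[(i+1)%4]-P[i])[::-1]))),1) for i in range(4)])
fit(np.array([(118,98),(241,100),(210,566),(102,563)])/4+[320,140]-.5,.096,"beam")
fit(np.array([(145,220),(697,98),(693,330),(157,447)])/5+[450,10]-.5,.039,"block")
from scipy.optimize import least_squares
im=r["img"][:,:,::-1][140:290,320:420]; s=4
big=cv2.resize(im,None,fx=s,fy=s,interpolation=cv2.INTER_CUBIC)
# pose fit from beam corners
obs=np.array([(118,98),(241,100),(210,566),(102,563)])/4+[320,140]-.5
f=lambda x:(proj(r,box(x[:2],x[2],.028,.12,.096))[[3,0,1,2]]-obs).ravel()
sol=least_squares(f,[.45,.07,-.09]); x=sol.x; print(x.round(4),np.degrees(x[2]),sol.fun.round(1))
def d(p,col):
    q=(proj(r,p)-[320,140]+.5)*s
    cv2.polylines(big,[np.int32(np.round(q*16))],True,col,1,cv2.LINE_AA,4)
d(box(x[:2],x[2],.028,.12,.096),(0,255,0)); d(box(x[:2],x[2],.018,.05,.138),(0,0,255)); d(box(x[:2],x[2],.018,.05,.096),(255,0,255))
R=np.array([[np.cos(x[2]),-np.sin(x[2])],[np.sin(x[2]),np.cos(x[2])]])
for sg in(1,-1): d(box(x[:2]+R@[0,sg*.055],x[2],.05,.01,.003),(255,255,0))
cv2.imwrite("pics/w2fit.png",big)
E
```

```text
beam [0.4607 0.0703] [0.0291 0.1204 0.0284 0.12  ] [-4.7, -94.6, 174.4, 85.7]
block [0.6474 0.2125] [0.109  0.0431 0.1098 0.0436] [7.9, -81.6, -171.9, 97.4]
[ 0.4607  0.0703 -0.0778] -4.457476383822574 [ 0.6  0.1 -0.5  0.  -0.2 -0.4  0.1  0.1]
```

View pics/w2fit.png

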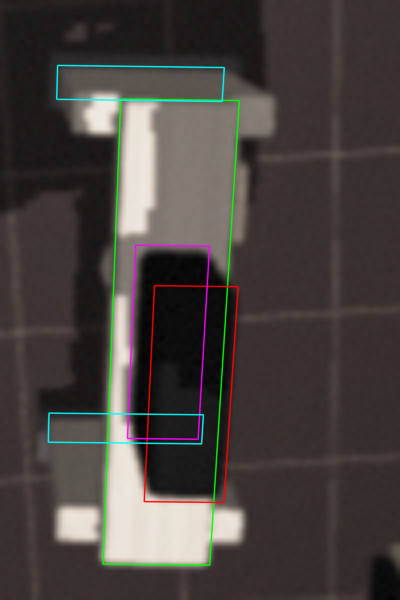

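The model overlay fits the gauge within about 1 px, giving (0.4607, 0.0703) and yaw −0.078. The block is at (0.6475, 0.213), yaw about 0.142, and the top and wrist views agree within 1 mm. Next I go above the grip.

```bash
python3 - <<'E'
from h import *
plan([.4607,.0703,.15],-.078,5,91.8,[.4607,.0703,.25])
E
```

```text
[[91.8, 25.5, 7.5, 13.0, 0.0007, -0.0013, 0.0023],
 [91.8, 15.9, 4.6, 19.2, 0.0007, -0.0013, 0.0023],
 [91.8, -0.1, -0.1, 29.6, 0.0007, -0.0013, 0.0023],
 [91.8, -0.1, -0.0, 29.6, 0.0007, -0.0013, 0.0023],
 [91.8, -0.0, -0.0, 29.6, 0.0007, -0.0013, 0.0023]]
```

>>> move_arm --pt "91.8 25 7 13 0.001 -0.001 0.002" --pt "91.8 16 5 19 0.001 -0.001 0.002" --pt "91.8 0 0 30 0.001 -0.001 0.002" --pt "91.8 0 0 30 0.001 -0.001 0.002" --pt "91.8 0 0 28 0 0 0.002" --pt "91.8 0 0 0 0 0 0"

```text
time: 3.15
tool_pos: [0.4623, 0.059, 0.1486]
tool_rot: [3.141, -0.004, -0.097]
contact_force: [-0.4, 0.0, -0.2]
opening: 0.0917
```

```bash
python3 - <<'E'
from h import *
o=robot.observe(); print(o["time"],o["tool_pos"],o["tool_rot"],np.abs(o["qvel"]).max(),o["contact_force"])
plan([.4607,.0703,.104],-.078,4,91.8)
E
```

```text
3.15 [0.46229802 0.05902501 0.14861908] [ 3.14063476 -0.00394883 -0.09688056] 0.03926808802951649 [-0.35006511  0.03066494 -0.15910399]
[[91.8, -0.7, -2.8, 11.1, 0.0002, -0.001, -0.0047],
 [91.8, -0.7, -2.8, 11.2, 0.0002, -0.001, -0.0047],
 [91.8, -0.7, -2.8, 11.2, 0.0002, -0.001, -0.0047],
 [91.8, -0.6, -2.8, 11.2, 0.0002, -0.001, -0.0047]]
```

>>> move_arm --pt "91.8 -2 -11 0 0 -0.004 -0.019" --pt "91.8 0 0 0 0 0 0" --pt "91.8 0 0 0 0 0 0"

```text
time: 3.52
tool_pos: [0.4631, 0.0695, 0.1516]
tool_rot: [3.141, -0.005, -0.079]
contact_force: [-0.1, 0.4, 0.0]
opening: 0.0922
```

```bash
python3 - <<'E'
from h import *
o=robot.observe(); print(o["time"],o["tool_pos"],o["tool_rot"],np.abs(o["qvel"]).max(),o["contact_force"])
plan([.4607,.0703,.104],-.078,4,91.8)
E
```

```text
3.525 [0.46305964 0.06946688 0.15158165] [ 3.14084884 -0.00458038 -0.0794551 ] 0.008509978104634696 [-0.05446441  0.35533732  0.00135483]
[[91.8, -0.7, -0.2, 11.9, 0.0002, -0.0011, -0.0004],
 [91.8, -0.6, -0.2, 11.9, 0.0002, -0.0011, -0.0004],
 [91.8, -0.6, -0.2, 11.9, 0.0002, -0.0011, -0.0004],
 [91.8, -0.6, -0.2, 11.9, 0.0002, -0.0011, -0.0004]]
```

>>> move_arm --pt "91.8 -1 0 12 0 -0.002 0" --pt "91.8 -1 0 12 0 -0.001 0" --pt "91.8 0 0 12 0 -0.001 0" --pt "91.8 0 0 10 0 0 0" --pt "91.8 0 0 0 0 0 0"

```text
time: 4.15
tool_pos: [0.4607, 0.0697, 0.1022]
tool_rot: [3.141, 0.0, -0.079]
contact_force: [0.3, 0.3, 1.2]
opening: 0.0916
```

```bash
python3 - <<'E'
from h import *
r=robot.read_camera("wrist"); o=robot.observe(); print(o["time"],o["tool_pos"],o["tool_rot"],np.abs(o["qvel"]).max(),o["contact_force"])
cv2.imwrite("pics/w3.png",r["img"][:,:,::-1])
plan([.4607,.0703,.104],-.078,1,91.8)
E
```

```text
4.2 [0.4609415  0.06973239 0.1026029 ] [ 3.14076863e+00 -5.09740573e-04 -7.90350712e-02] 0.014164199171415074 [-0.32610223 -0.3208483   0.01268602]
[[91.8, -0.3, -0.5, -1.4, 0.0008, -0.0005, -0.001]]
```

View pics/w3.png

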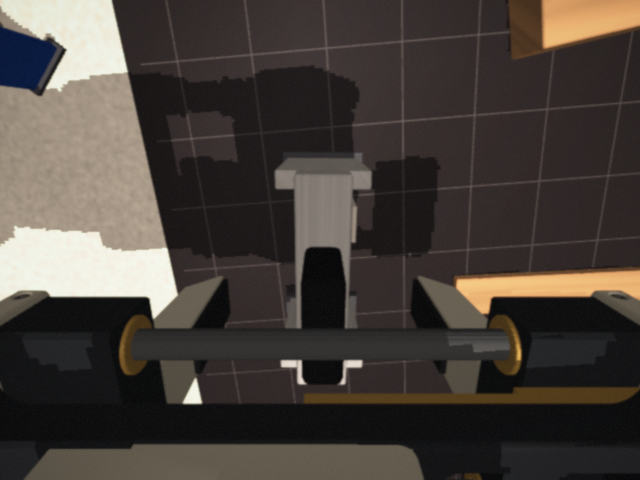

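The grip is centred between the fingers: grip at column 323, fingers at 228 and 413. I close now.

>>> move_arm --pt "60 0 0 -1.5 0 0 0" --pt "30 0 0 0 0 0 0" --pt "10 0 0 0 0 0 0" --pt "10 0 0 0 0 0 0" --pt "10 0 0 0 0 0 0" --pt "10 0 0 0 0 0 0" --newtons 30

```text
time: 4.95
tool_pos: [0.4619, 0.0697, 0.1054]
tool_rot: [3.141, -0.003, -0.079]
contact_force: [-0.4, -0.2, 0.7]
opening: 0.0362
```

```bash
python3 - <<'E'
from h import *
o=robot.observe(); print(o["time"],o["opening"],o["tool_pos"],o["tool_rot"],np.abs(o["qvel"]).max(),o["contact_force"])
E
```

```text
4.95 0.03621833820457067 [0.46188342 0.06973872 0.10540908] [ 3.14096469 -0.00332718 -0.07897738] 0.0021377509051661372 [-0.3993839  -0.19472036  0.6588164 ]
```

>>> move_arm --pt "10 0 0 1 0 0 0" --pt "10 0 0 0 0 0 0" --pt "10 0 0 0 0 0 0" --pt "10 0 0 0 0 0 0" --newtons 30

```text
time: 5.45
tool_pos: [0.4617, 0.0697, 0.1043]
tool_rot: [3.141, -0.003, -0.079]
contact_force: [1.0, 0.2, 1.2]
opening: 0.0181
```

```bash
python3 - <<'E'
from h import *
o=robot.observe(); print(o["time"],o["opening"],o["tool_pos"],o["tool_rot"],np.abs(o["qvel"]).max(),o["contact_force"])
E
```

```text
5.45 0.01812719335155992 [0.46174209 0.06972564 0.10427542] [ 3.14099863e+00 -2.84869743e-03 -7.92127065e-02] 0.000431576319156628 [0.9841084  0.24791836 1.23975217]
```

Gripped: the opening is 18.1 mm. I lift.

>>> move_arm --pt "10 0 0 -5 0 0 0" --pt "10 0 0 -12 0 0 0" --pt "10 0 0 -20 0 0 0" --pt "10 0 0 -20 0 0 0" --pt "10 0 0 -15 0 0 0" --pt "10 0 0 -5 0 0 0" --pt "10 0 0 0 0 0 0" --newtons 40

```text
time: 6.32
tool_pos: [0.46, 0.0698, 0.1849]
tool_rot: [3.141, 0.0, -0.079]
contact_force: [-0.5, -0.5, -4.6]
opening: 0.0175
```

```bash
python3 - <<'E'
from h import *
o=robot.observe(); print(o["time"],o["opening"],o["tool_pos"],o["tool_rot"],np.abs(o["qvel"]).max(),o["contact_force"])
plan([.6475,.213,.178],.142,8,10)
E
```

```text
6.325 0.017450893687351348 [0.45996544 0.06984786 0.18494486] [ 3.14067573e+00  4.74489543e-04 -7.88229085e-02] 0.004567787752872083 [-0.51514434 -0.46470924 -4.58181485]
[[10, 22.0, -19.7, 0.8, 0.0001, 0.0001, -0.0276],
 [10, 22.5, -19.1, 0.8, 0.0001, 0.0001, -0.0276],
 [10, 23.0, -18.4, 0.8, 0.0001, 0.0001, -0.0276],
 [10, 23.5, -17.8, 0.9, 0.0001, 0.0001, -0.0276],
 [10, 24.0, -17.1, 0.9, 0.0001, 0.0001, -0.0276],
 [10, 24.5, -16.5, 0.9, 0.0001, 0.0001, -0.0276],
 [10, 24.9, -15.8, 0.9, 0.0001, 0.0001, -0.0276],
 [10, 25.3, -15.1, 0.9, 0.0001, 0.0001, -0.0276]]
```

The force reads −4.6 N, matching the 0.45 kg gauge. I carry it over.

>>> move_arm --pt "10 12 -10 0 0 0 -0.015" --pt "10 22 -19 1 0 0 -0.028" --pt "10 23 -19 1 0 0 -0.028" --pt "10 23 -18 1 0 0 -0.028" --pt "10 24 -18 1 0 0 -0.028" --pt "10 24 -17 1 0 0 -0.028" --pt "10 24 -16 1 0 0 -0.028" --pt "10 20 -12 1 0 0 -0.02" --pt "10 10 -6 1 0 0 -0.01" --pt "10 0 0 0 0 0 0" --pt "10 0 0 0 0 0 0"

```text
time: 7.7
tool_pos: [0.647, 0.2199, 0.1624]
tool_rot: [-3.141, 0.015, 0.147]
contact_force: [-0.0, -0.7, -4.3]
opening: 0.0181
```

```bash
python3 - <<'E'
from h import *
r=robot.read_camera("wrist");o=robot.observe(); print(o["time"],o["opening"],o["tool_pos"],o["tool_rot"],np.abs(o["qvel"]).max(),o["contact_force"])
cv2.imwrite("pics/w4.png",r["img"][:,:,::-1])
plan([.6475,.213,.18],.142,1,10)
E
```

```text
7.75 0.017850640703026357 [0.64690691 0.2198583  0.16243788] [-3.14091554  0.01501193  0.14727463] 0.01114583087011637 [-0.68835407 -0.7303381  -4.85369034]
[[10, -0.7, 6.9, -17.6, -0.0006, 0.015, 0.0053]]
```

View pics/w4.png

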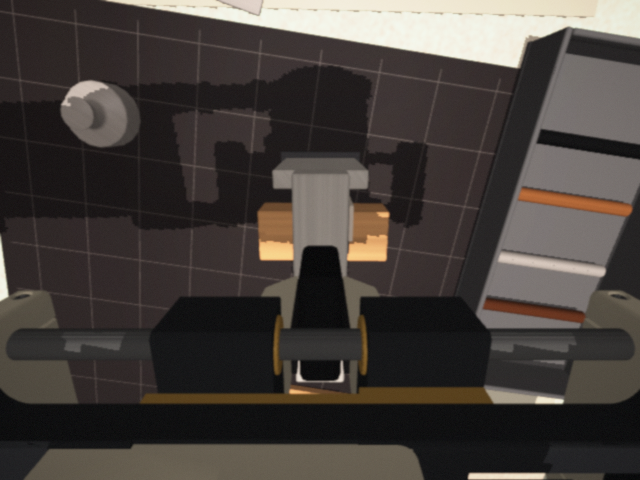

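The wrist view shows the gauge over the block. The block's sides are horizontal in the picture, so it is square, and it is visible at columns 259–387, centred on 323. I need to correct pose and height.

>>> move_arm --pt "10 -0.5 7 -6 0 0.015 0.005" --pt "10 0 0 0 0 0 0" --pt "10 0 0 0 0 0 0"

```text
time: 8.12
tool_pos: [0.6473, 0.2115, 0.1699]
tool_rot: [-3.141, -0.002, 0.141]
contact_force: [0.0, -0.5, -3.7]
opening: 0.0179
```

```bash
python3 - <<'E'
from h import *
r=robot.read_camera("wrist");t=robot.read_camera("top");o=robot.observe(); print(o["time"],o["opening"],o["tool_pos"],o["tool_rot"],np.abs(o["qvel"]).max(),o["contact_force"])
cv2.imwrite("pics/t5.png",cv2.resize(t["img"][:,:,::-1][110:230,220:340],None,fx=5,fy=5)); w=r["img"][:,:,::-1]
cv2.imwrite("pics/w5.png",cv2.resize(w[140:420,220:420],None,fx=2.1,fy=2.1))
plan([.6475,.213,.11],.142,1,10)
E
```

```text
8.225 0.017906784262064622 [0.64743417 0.21157224 0.1698542 ] [-3.14123104e+00 -2.12418800e-03  1.40947313e-01] 0.005528455376791527 [-0.50747323 -0.12865718 -5.0941011 ]
[[10, 0.1, -1.4, 59.9, -0.0004, -0.0021, -0.0011]]
```

View pics/w5.png

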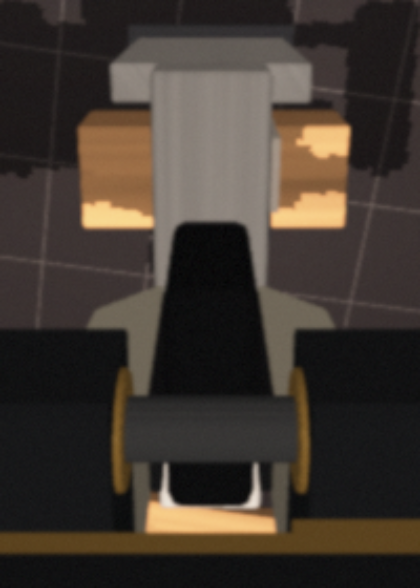

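View pics/t5.png

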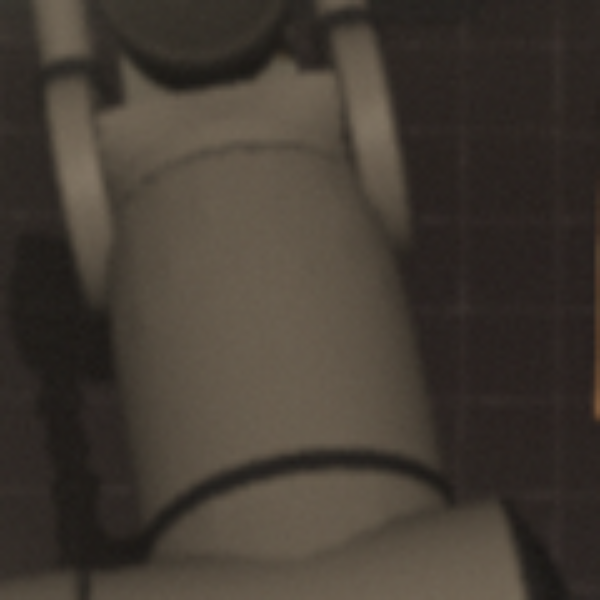

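Top view is blocked by the arm. The wrist view shows the gauge square and centred on the block, with legs beyond both sides. I descend to just above the mat.

>>> move_arm --pt "10 0 -1.4 8 0 -0.002 -0.001" --pt "10 0 0 14 0 0 0" --pt "10 0 0 14 0 0 0" --pt "10 0 0 10 0 0 0" --pt "10 0 0 6 0 0 0" --pt "10 0 0 0 0 0 0" --pt "10 0 0 0 0 0 0"

```text
time: 9.1
tool_pos: [0.647, 0.2132, 0.1134]
tool_rot: [-3.141, 0.001, 0.142]
contact_force: [-0.8, 0.1, -3.0]
opening: 0.0179
```

```bash
python3 - <<'E'
from h import *
o=robot.observe(); print(o["time"],o["opening"],o["tool_pos"],o["tool_rot"],np.abs(o["qvel"]).max(),o["contact_force"])
plan([.6475,.213,.1043],.142,1,10)
E
```

```text
9.1 0.017868105824978126 [0.64695906 0.21324209 0.1133572 ] [-3.14129076e+00  1.27317753e-03  1.42281235e-01] 0.0027899397142910325 [-0.80402719  0.05787637 -2.98613616]
[[10, 0.5, 0.3, 9.1, -0.0003, 0.0013, 0.0003]]
```

>>> move_arm --pt "10 0 0 3 0 0.001 0" --pt "10 0 0 2.5 0 0 0" --pt "10 0 0 0 0 0 0" --pt "10 0 0 0 0 0 0"

```text
time: 9.6
tool_pos: [0.6471, 0.2133, 0.1086]
tool_rot: [-3.141, -0.001, 0.142]
contact_force: [-0.3, -0.1, -2.9]
opening: 0.0176
```

```bash
python3 - <<'E'
from h import *
o=robot.observe(); print(o["time"],o["opening"],o["tool_pos"],o["tool_rot"],np.abs(o["qvel"]).max(),o["contact_force"],o["torque"])
E
```

```text
9.6 0.017606301555375084 [0.6471411  0.21328829 0.10857914] [-3.14125009e+00 -9.88871956e-04  1.42352104e-01] 0.0020333639176585206 [-0.33771592 -0.09828203 -2.85068419] [-0.08343196  0.00943476 -0.00122537]
```

>>> move_arm --pt "10 0 0 2 0 -0.001 0" --pt "10 0 0 0.5 0 0 0" --pt "10 0 0 1 0 0 0" --pt "10 0 0 0 0 0 0"

```text
time: 10.1
tool_pos: [0.6473, 0.2133, 0.105]
tool_rot: [-3.141, -0.0, 0.142]
contact_force: [-0.7, -0.3, -2.2]
opening: 0.0177
```

```bash
python3 - <<'E'
from h import *
o=robot.observe(); print(o["time"],o["opening"],o["tool_pos"],o["tool_rot"],np.abs(o["qvel"]).max(),o["contact_force"],o["torque"])
E
```

```text
10.1 0.017663358452790733 [0.64729388 0.21333496 0.10503061] [-3.14118152e+00 -3.61325630e-04  1.42295047e-01] 0.004549589931560178 [-0.66946071 -0.33853719 -2.234635  ] [-0.06836935  0.01978919  0.01875533]
```

>>> move_arm --pt "10 0 0 1 0 0 0" --pt "10 0 0 0.5 0 0 0" --pt "10 0 0 0 0 0 0"

```text
time: 10.48
tool_pos: [0.6473, 0.2134, 0.1044]
tool_rot: [-3.141, -0.001, 0.142]
contact_force: [-0.4, -0.4, -1.4]
opening: 0.0176
```

```bash
python3 - <<'E'
from h import *
o=robot.observe(); print(o["time"],o["opening"],o["tool_pos"],o["tool_rot"],np.abs(o["qvel"]).max(),o["contact_force"],o["torque"])
E
```

```text
10.475 0.01759187837270285 [0.64728825 0.21342503 0.10439029] [-3.14118613e+00 -9.22883431e-04  1.42406239e-01] 0.001422848208947884 [-0.40208765 -0.42415333 -1.40313585] [-0.15961431  0.08508584  0.03852605]
```

>>> move_arm --pt "10 0 0 1 0 0 0" --pt "10 0 0 0.5 0 0 0" --pt "10 0 0 0 0 0 0"

```text
time: 10.85
tool_pos: [0.6473, 0.2135, 0.1043]
tool_rot: [-3.141, -0.002, 0.142]
contact_force: [-1.3, 0.0, -0.6]
opening: 0.0173
```

```bash
python3 - <<'E'
from h import *
r=robot.read_camera("wrist");s=robot.read_camera("scene")
o=robot.observe(); print(o["time"],o["opening"],o["tool_pos"],o["tool_rot"],np.abs(o["qvel"]).max(),o["contact_force"],o["torque"])
cv2.imwrite("pics/w6.png",r["img"][:,:,::-1])
cv2.imwrite("pics/s6.png",cv2.resize(s["img"][:,:,::-1][220:370,330:500],None,fx=4,fy=4,interpolation=cv2.INTER_CUBIC))
E
```

```text
10.95 0.017426886059499894 [0.64740359 0.21348467 0.10434476] [-3.14115445e+00 -1.94600354e-03  1.42414129e-01] 0.001763639217255598 [-2.97375659  0.02990799  1.34189026] [-0.23510854  0.34029946 -0.01515362]
```

View pics/s6.png

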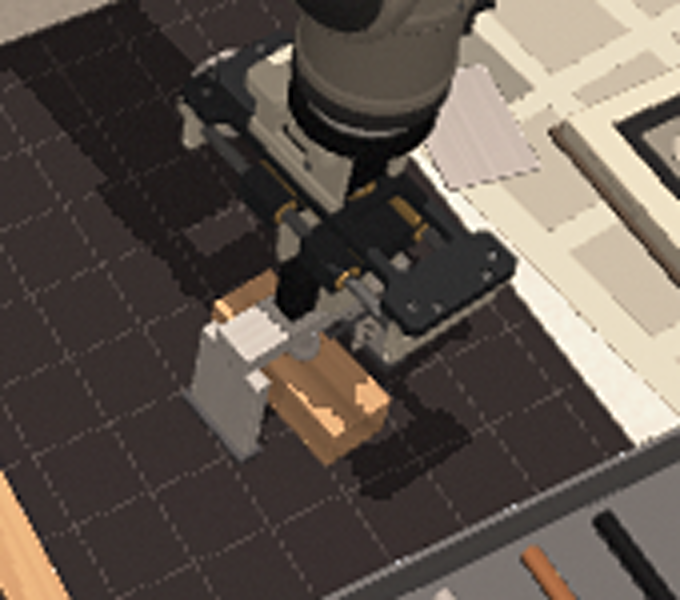

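View pics/w6.png

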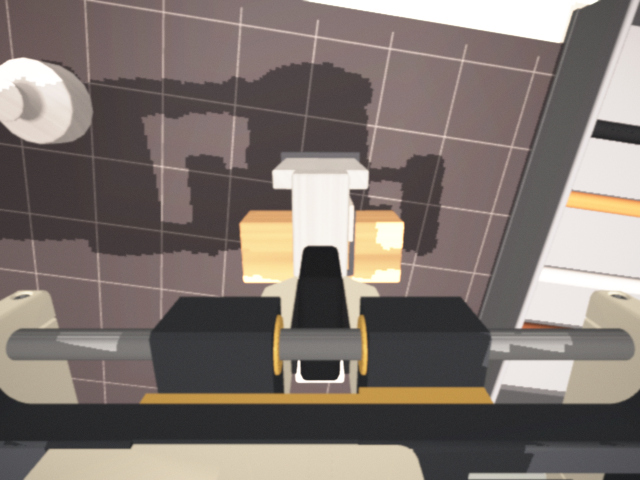

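Legs are on the mat on both sides: the near leg's base is at scene ~(385,328), the foot is on the block, and the force is now upward. The TCP height of 0.1043 equals the standing value at the pick. I release.

>>> move_arm --pt "30 0 0 0 0 0 0" --pt "50 0 0 0 0 0 0" --pt "70 0 0 0 0 0 0" --pt "70 0 0 0 0 0 0" --pt "70 0 0 0 0 0 0" --pt "70 0 0 0 0 0 0"

```text
time: 11.7
tool_pos: [0.6487, 0.2137, 0.1042]
tool_rot: [-3.141, -0.005, 0.142]
contact_force: [-1.0, 0.3, 1.2]
opening: 0.0693
```

```bash
python3 - <<'E'
from h import *
r=robot.read_camera("wrist")
o=robot.observe(); print(o["time"],o["opening"],o["tool_pos"],o["tool_rot"],np.abs(o["qvel"]).max(),o["contact_force"],o["torque"])
cv2.imwrite("pics/w7.png",r["img"][:,:,::-1])
E
```

```text
11.75 0.06964577858274396 [0.6486609  0.21366248 0.10411348] [-3.14074916 -0.00469811  0.14222405] 0.0006063842384363167 [ 0.15954471  0.13855314 -0.31509076] [-0.01023978 -0.1010134   0.0093198 ]
```

View pics/w7.png

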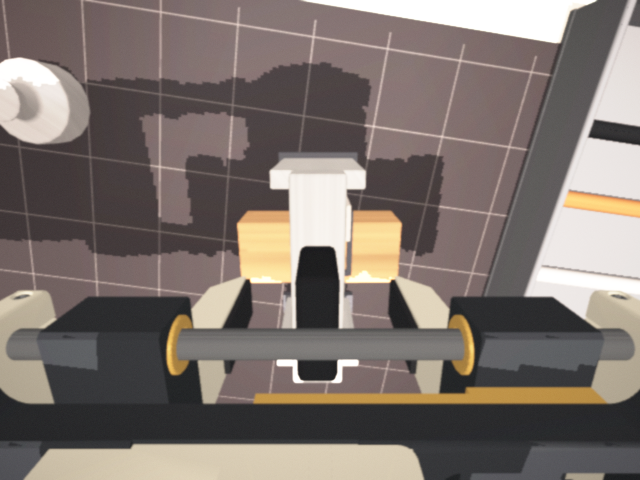

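The fingers are clear on both sides and the gauge is standing. I retreat straight up, then back so the views are clear.

>>> move_arm --pt "70 0 0 -10 0 0 0" --pt "70 0 0 -20 0 0 0" --pt "70 0 0 -30 0 0 0" --pt "70 0 0 -30 0 0 0" --pt "70 0 0 -30 0 0 0" --pt "70 -20 20 -20 0 0 0" --pt "70 -40 35 0 0 0 0" --pt "70 -40 40 0 0 0 0" --pt "70 -30 45 0 0 0 0" --pt "70 -20 45 0 0 0 0" --pt "70 0 30 0 0 0 0" --pt "70 0 0 0 0 0 0"

```text
time: 13.25
tool_pos: [0.5274, -0.0266, 0.2569]
tool_rot: [3.14, -0.018, 0.144]
contact_force: [-0.5, 0.3, 0.1]
opening: 0.0704
```

```bash
python3 - <<'E'
from h import *
s=robot.read_camera("scene");t=robot.read_camera("top");o=robot.observe(); print(o["time"],o["tool_pos"],o["contact_force"])
sc=s["img"][:,:,::-1]; tc=t["img"][:,:,::-1]
a=cv2.resize(sc[230:360,350:450],None,fx=4,fy=4,interpolation=cv2.INTER_CUBIC)
b=cv2.resize(tc[110:240,220:320],None,fx=4,fy=4,interpolation=cv2.INTER_CUBIC)
def d(r,im,off,p,col):
    cv2.polylines(im,[np.int32(np.round((proj(r,p)-off+.5)*4*16))],True,col,1,cv2.LINE_AA,4)
for r,im,off in[(s,a,[350,230]),(t,b,[220,110])]:
    d(r,im,off,box([.6475,.213],.142,.11,.044,.039),(255,0,0))
    d(r,im,off,box([.6475,.213],.142,.028,.12,.096),(0,255,0))
    R=np.array([[np.cos(.142),-np.sin(.142)],[np.sin(.142),np.cos(.142)]])
    for g in(1,-1): d(r,im,off,box(np.array([.6475,.213])+R@[0,g*.055],.142,.05,.01,.003),(255,255,0))
cv2.imwrite("pics/end.png",np.hstack([a,b]))
E
```

```text
13.35 [ 0.52730381 -0.02454179  0.25670322] [0.26313202 0.26010923 0.44056342]
```

View pics/end.png

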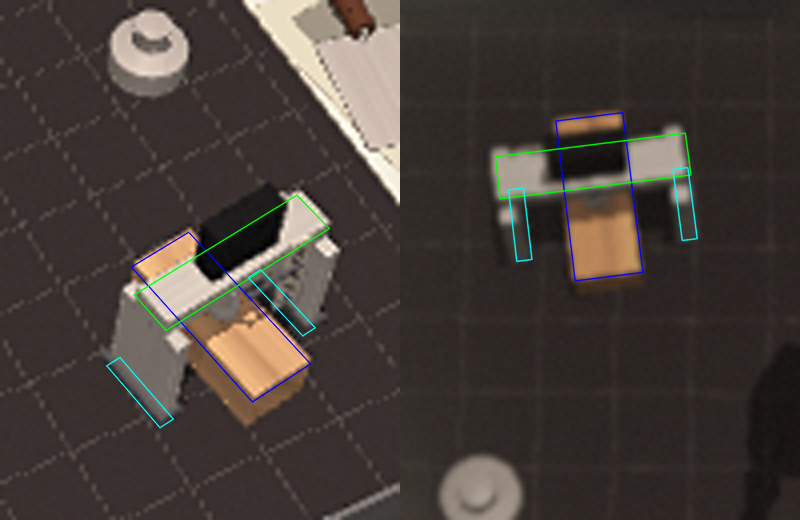

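In both views the block lies on its original outline. The gauge beam matches the model standing on the mat at (0.6475, 0.213), square across the block's middle. I hand in.

```bash
python3 - <<'E'
from h import *
print(robot.hand_in()); o=robot.observe(); print(o["time"])
E
```

```text
the job is handed in; nothing more can be done
None
the job is handed in; nothing more can be done
```

I picked up the large silver gauge by its black grip and lowered it square over the middle of the block. I then let go, backed the arm away and handed the job in at about 13.4 s. No verdict was reported.

**Checks that agreed:**
- **Legs on the mat:** the tool was at 0.1043 m when I let go, the same height as when I gripped the gauge standing on the mat.
- **Foot on the block:** the wrist force fell from about 4.6 N to about 3 N once the foot met the block. It then turned upward as the legs touched down. The scene picture also shows the foot on the block's top. I did not read the foot joint itself.
- **Position:** in the last scene and top pictures the block is still on its original outline. The gauge beam matches its model across the block's middle to within about 1–2 mm.

**Small disagreements:** in the last top picture the drawn leg bases sat slightly off the real legs, though they matched in the scene picture. The tool also shifted about 1.4 mm as the fingers opened. The gauge stood upright afterwards.

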